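Put the flux bottles away in the bench crate

ROBOT

A 6-joint arm with a two-finger parallel gripper is mounted at the origin on the work surface. World frame = base frame: x ahead of the robot, y to its left, z up, the work surface at z = 0. Lengths are in m, angles in rad, forces in N, time in s.
With the tool pointing down it reaches from about 0.375 to 0.9 m from the base axis. Payload 3.1 kg.
Tool frame: the origin (TCP) lies between the finger pads; the fingertips stand 22 mm ahead of it and the grasp point (between the pads) lies 3 mm ahead of it; z points along the fingers, y is the direction in which the jaws open and shut (so a half turn about z gives the same grasp; the last joint's range is limited). The gripper opens to 87 mm and grips with 3 to 60 N. Pads are 19 mm wide; open, the fingers measure 117 mm over their backs; the gripper's body (75 mm by 190 mm) begins 51 mm behind the grasp point.
Start: joints at [1.034, 0.527, 1.433, -0, 1.181, -0.178], TCP at [0.219, 0.585, 0.245] pointing down, gripper open.
Joint ranges: [-3.08, 3.08], [-0.75, 2.2], [0.22, 2.44], [-1.43, 4.57], [0, 2.65], [-2.85, 2.85]. Speed limits (rad/s): [2.79, 2.79, 3.14, 3.14, 3.14, 3.14].

INTERFACE

Orientations are given as a unit quaternion [x, y, z, w].
In Python, from rig import get_obs, camera, get_calibration, hand_in, search_frame gives the robot as it stands.
- The arm moves only by the shell command python3 -m jog 'ROWS' [FORCE]. ROWS is JSON, a list of rows, each an object with "grip": the closure in counts, from 0 (fully open) to 255 (shut); "travel": the shift along the world's x, y, z in cm, a list of three; "twist": the turn about the world's z in degrees. A call has 1 to 8 rows; each row shifts and turns the commanded pose from where the row before left it; what a row does not reach is not made up. A row lasts 1/10 s, in which the tool goes at most 50 mm and 8.59 degrees, less where a joint would pass 70% of its speed; a pose out of reach is approached as far as the arm can. A call is refused whole if a number of a shift passes 5 or a number of a turn 8.59, either way. A call with a gripper value outside its range is refused whole. The fingers move at their own pace and stop on an object; FORCE is the grip in N (left out, the last holds). Time passes only in rows, so rows that do not move let the fingers close. It gives the time, the measured TCP pose, the force and the opening at its end, in the units of the state.
- get_obs(): the state, without advancing time (a new reading comes with each control period).
- camera(name): name is "side" or "top" or "wrist"; returns the picture (384x512x3 uint8, red, green, blue); there is no depth.
- get_calibration(name): a dict with "fx", "fy", "cx", "cy" (pixels), "R" (3x3) and "t" (3): a world point X has camera coordinates R X + t; the wrist camera has in their place "T_tool_cam" (4x4, takes a point from camera to tool coordinates, whose origin is the TCP and whose axes are the flange's). Camera axes: x right, y down, z forward; pixel columns grow to the right and rows downward; lengths in m; the calibration is good to about 2 mm. A picture is of the moment at which its call begins: read the wrist's pose just before it. get_calibration takes no time and is no camera call.
- hand_in(): hands the job in, once; it reports no verdict.
Trained networks look in the newest picture that a camera, given by its name, has taken for a name from the list of things; names that differ only in an ending like _2 or _b are one class to them, and where a whole thing is asked for, a point or a joint stands for the part that bears it (a point fixed in the world has none). Each returns a list of dicts, best first, with "p" (0 to 1); they miss things now and then, are a little off and sometimes report something else, mostly with a low value. They report only what shows in the picture. A call takes as long as a camera call. They do not tell look-alikes from the thing itself.
- search_frame(target, camera): "at" ([x, y, z] in m, in world coordinates, good to about 4 mm: the middle of the surface that is visible of it).
The state is a dict: "time": time; "q": joint angles; "joint_velocities": joint speeds; "joint_torque": joint torques, N m; "position": TCP position; "tool_rot": TCP orientation; "ft_force": force on the tool from outside, world axes, zero at the start; "moment": the same for the moment, N m; "grip_width": finger opening in m.
Only numpy, scipy, OpenCV 4.12 (cv2) and the standard library are available. Lean on these libraries where they do the work, as an engineer would, in place of code of your own. Each camera call takes 0.05 s, during which the arm holds its last target. There are 200 camera calls.

TASK

Put the red-, yellow- and green-capped glass bottles away in the divided crate, each standing upright on the pad of its cap's colour, one to a cell. They are thin glass: grip them with about 50 N at most, set them down softly instead of dropping or knocking them, and do not tip them. Leave everything else where it is, including the white-capped bottle and what is already in the crate.

Things in the scene. Friction and masses are not known exactly. Their poses are not given: they have to be found in the camera images.
- red_bottle: One of the three bottles to store: amber glass bottle, round, straight side 44 mm in diameter up to 90 mm above its base, short shoulder to 98 mm, then a red screw cap 29 mm in diameter up to 118 mm; paper label with a red stripe. About 0.2 kg. Origin: centre of its base; z up its axis.
- yellow_bottle: One of the three bottles to store: amber glass bottle, round, straight side 44 mm in diameter up to 90 mm above its base, short shoulder to 98 mm, then a yellow screw cap 29 mm in diameter up to 118 mm; paper label with a yellow stripe. About 0.2 kg. Origin: centre of its base; z up its axis.
- green_bottle: One of the three bottles to store: amber glass bottle, round, straight side 44 mm in diameter up to 90 mm above its base, short shoulder to 98 mm, then a green screw cap 29 mm in diameter up to 118 mm; paper label with a green stripe. About 0.2 kg. Origin: centre of its base; z up its axis.
- red_pad: Red round pad, 54 mm in diameter and 3 mm thick, fixed at the middle of the floor of one crate cell. Origin: centre of its underside (on the cell's floor), z up; a bottle standing on it has its base 3 mm above this origin.
- yellow_pad: Yellow round pad, 54 mm in diameter and 3 mm thick, fixed at the middle of the floor of one crate cell. Origin: centre of its underside (on the cell's floor), z up; a bottle standing on it has its base 3 mm above this origin.
- green_pad: Green round pad, 54 mm in diameter and 3 mm thick, fixed at the middle of the floor of one crate cell. Origin: centre of its underside (on the cell's floor), z up; a bottle standing on it has its base 3 mm above this origin.
- crate: Fixed grey open-topped divided crate, 138 mm (x) by 204 mm (y) by 55 mm high, walls, dividers and floor 6 mm thick: 2 cells along its x by 3 along its y, each 60 mm square inside, at 66 mm pitch (cell centres at x = -33, 33 and y = -66, 0, 66 mm). Origin: centre of its underside, z up. Three cells have a coloured pad, the other three are occupied.
- mat: Fixed light blue repair mat, 300 mm (x) by 260 mm (y), 4 mm thick with a rim 3 mm higher; the bottles and the solder spool stand on it. Origin: centre of its underside.
- white_bottle: Bystander on the mat, to be left alone: amber glass bottle, round, straight side 44 mm in diameter up to 90 mm above its base, short shoulder to 98 mm, then a white screw cap 29 mm in diameter up to 118 mm; paper label with a white stripe. About 0.2 kg. Origin: centre of its base; z up its axis.
- solder_spool: Bystander standing on the mat, to be left alone: spool of solder wire, black flanges 54 mm in diameter, 50 mm high. Origin: centre of its base, z up.
- paste_jar: White jar with a black lid, 46 mm in diameter, 73 mm high. Already stored upright in one of the crate's cells and must stay there. Origin: centre of its base, z up.
- spray_can: Aluminium and blue spray can, 44 mm in diameter up to 85 mm, 115 mm high over its nozzle cap. Already stored upright in one of the crate's cells and must stay there. Origin: centre of its base, z up.
- tip_tin: Steel tin with an aluminium lid, 48 mm in diameter, 59 mm high. Already stored upright in one of the crate's cells and must stay there. Origin: centre of its base, z up.
- board_stand: Fixed stand between crate and mat, base 150 mm (x) by 34 mm (y), holding an upright circuit board 140 mm long along x, 2 mm thick (15 mm with its chips), its top edge 129 mm above the bench. Origin: centre of its underside.
- tape_roll: Bystander: yellow tape roll lying flat, 72 mm outside, 18 mm high. Origin: centre of its underside.
- screwdriver: Bystander: screwdriver with an orange handle lying on the bench at the robot's left, 150 mm long along its x, handle to -x, about 25 mm high.
There are look-alikes about, which are no part of the job. Leave any purple look-alike of the green_bottle alone.

How it is judged:
By the outcome, as a careful person would: the job done as asked, in the order asked, and still so for the second after the job is handed in, with the robot touching nothing.
It also fails if it takes over 70 s, if anything falls off the work surface, if the arm or the gripper's body presses on something with over 40 N, if the wrist force passes 120 N, or if a joint passes its speed limit or range.

## Working session

There is one attempt and no reset: what is moved stays moved. The work goes in short steps, Python scripts to look and compute and a shell command to move; the robot and the scene stay as the last step left them, time stands still between calls to the robot, and variables do not carry over. Pictures are saved under pics/ and viewed, about 8 in all and at most 12, crops included, and the job is handed in when it is done.

```bash
mkdir -p pics; ls; cat > h.py <<'E'
import numpy as np, cv2
from rig import *
def px2w(cal,u,v,z):
    R=np.array(cal["R"]);t=np.array(cal["t"])
    d=R.T@np.array([(u-cal["cx"])/cal["fx"],(v-cal["cy"])/cal["fy"],1]);c=-R.T@t
    return c+d*(z-c[2])/d[2]
def w2px(cal,X):
    p=np.array(cal["R"])@X+np.array(cal["t"]);return np.array([cal["fx"]*p[0]/p[2]+cal["cx"],cal["fy"]*p[1]/p[2]+cal["cy"]])
E
python3 - <<'E'
from h import *
for n in ("top","side"):
    im=camera(n); cv2.imwrite(f"pics/{n}0.png",cv2.resize(im[:,:,::-1],(800,600),interpolation=cv2.INTER_CUBIC))
    c=get_calibration(n); print(n,{k:np.round(v,3).tolist() for k,v in c.items()})
    if n=="top":
        for o in "red_bottle yellow_bottle green_bottle white_bottle red_pad yellow_pad green_pad crate mat board_stand solder_spool spray_can paste_jar tip_tin".split():
            print(o,[(np.round(r["at"],3).tolist(),round(r["p"],2),np.round(w2px(c,np.array(r["at"]))).tolist()) for r in search_frame(o,n)])
o=get_obs();print(o)
E
```

```text
pics
top {'fx': 368.784, 'fy': 368.784, 'cx': 259.076, 'cy': 189.93, 'R': [[-0.01, -1.0, 0.015], [-1.0, 0.01, -0.022], [0.022, -0.015, -1.0]], 't': [0.057, 0.544, 0.977]}
red_bottle [([0.638, -0.296, 0.096], 0.92, [402.0, 149.0]), ([0.562, 0.282, 0.082], 0.31, [165.0, 183.0])]
yellow_bottle [([0.453, -0.3, 0.095], 0.65, [405.0, 225.0])]
green_bottle [([0.615, -0.137, 0.096], 0.84, [337.0, 160.0]), ([0.781, -0.252, 0.088], 0.78, [382.0, 92.0]), ([0.339, -0.121, 0.095], 0.64, [332.0, 274.0])]
white_bottle [([0.458, -0.144, 0.098], 0.81, [341.0, 224.0])]
red_pad [([0.499, 0.298, 0.013], 0.56, [166.0, 208.0])]
yellow_pad [([0.492, 0.223, 0.012], 0.58, [194.0, 211.0])]
green_pad [([0.485, 0.162, 0.009], 0.86, [218.0, 213.0]), ([0.56, 0.28, 0.081], 0.56, [167.0, 184.0])]
crate [([0.523, 0.226, 0.035], 0.76, [192.0, 199.0])]
mat [([0.544, -0.237, 0.002], 0.72, [367.0, 189.0])]
board_stand [([0.519, 0.0, 0.011], 0.61, [279.0, 199.0])]
solder_spool [([0.552, -0.232, 0.053], 0.8, [371.0, 186.0])]
spray_can [([0.554, 0.207, 0.098], 0.52, [195.0, 186.0])]
paste_jar [([0.56, 0.281, 0.08], 0.63, [
[... 389 characters left out ...]
ime': 0.8, 'q': array([ 1.03351573e+00,  5.27433533e-01,  1.43268987e+00, -1.32346062e-06,
        1.18139123e+00, -1.78487384e-01]), 'joint_velocities': array([ 2.74394767e-04,  1.41319909e-04,  6.96191046e-04,  1.45937545e-03,
       -1.63198960e-03,  7.05148837e-05]), 'joint_torque': array([ 3.99177525e-04, -4.39952803e+01, -1.76977140e+01,  6.34235633e-02,
        5.01796848e-02, -2.28935403e-05]), 'position': array([0.21942402, 0.58520257, 0.24459251]), 'tool_rot': array([1.78435648e-01, 9.83951583e-01, 3.63271754e-05, 1.42395753e-05]), 'ft_force': array([ 0.65969513, -0.54895666,  0.38704102]), 'moment': array([-0.02433782, -0.00027924,  0.03536194]), 'grip_width': 0.08712125979703567}
```

View pics/top0.png

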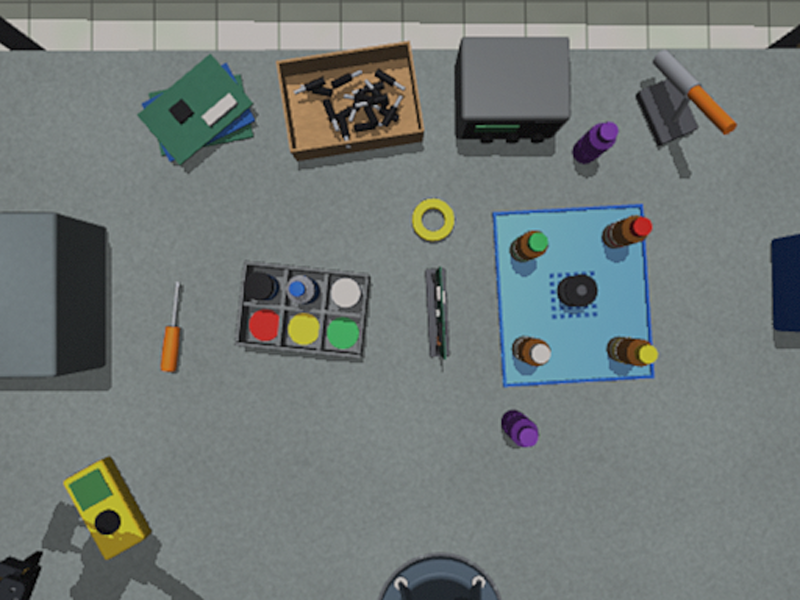

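View pics/side0.png

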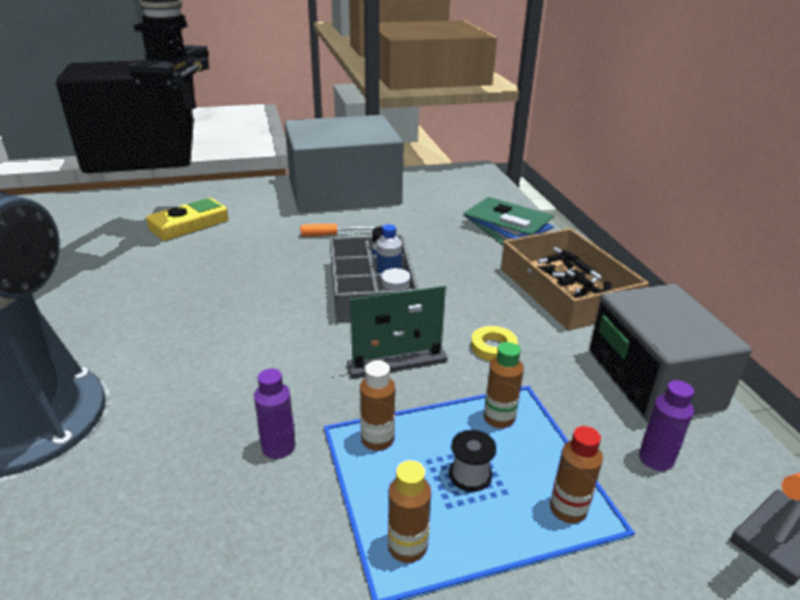

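The top view shows all four bottles upright. Caps in the 800 px view are red (641,227), yellow (648,354), green (538,242) and white (540,354). The pads are red (264,326), yellow (303,329) and green (343,334), with the occupied cells on the far side. The two purple bottles are look-alikes to leave alone. Next I'll refine the positions from colour blobs.

```bash
cat >> h.py <<'E'
HUE={"red":((0,8),(172,180)),"yellow":((24,34),),"green":((45,80),)}
def blob(im,col,near,r=14):
    """centre of the minimal circle-ish blob of colour nearest to pixel near"""
    h=cv2.cvtColor(im,cv2.COLOR_RGB2HSV);m=np.zeros(im.shape[:2],np.uint8)
    for a,b in HUE[col]: m|=cv2.inRange(h,(a,130,80),(b,255,255))
    k=np.zeros_like(m);cv2.circle(k,tuple(int(x) for x in near),r,255,-1);m&=k
    n,l,s,c=cv2.connectedComponentsWithStats(m)
    i=1+np.argmax(s[1:,4]);x,y,w,hh,a=s[i];return c[i],(x,y,w,hh,a)
E
python3 - <<'E'
from h import *
im=cv2.cvtColor(cv2.imread("pics/top0.png"),cv2.COLOR_BGR2RGB);c=get_calibration("top")
f=512/800
for n,p,z,r in (("red",(641,227),.122,16),("yellow",(648,354),.122,16),("green",(538,242),.122,16),("red",(264,326),.009,28),("yellow",(303,329),.009,28),("green",(343,334),.009,28)):
    ce,s=blob(im,n,p,r); uv=(np.array(ce)+.5)*f-.5
    bc=(np.array([s[0]+s[2]/2,s[1]+s[3]/2]))*f-.5
    print(n,z,uv.round(1),s,np.round(px2w(c,*uv,z),4),"bbox",np.round(px2w(c,*bc,z)[:2],4))
E
```

```text
red 0.122 [410.7 144.5] (np.int32(633), np.int32(217), np.int32(19), np.int32(19), np.int32(287)) [ 0.6465 -0.3074  0.122 ] bbox [ 0.6467 -0.3074]
yellow 0.122 [414.1 226.2] (np.int32(638), np.int32(344), np.int32(20), np.int32(20), np.int32(287)) [ 0.4531 -0.3117  0.122 ] bbox [ 0.4535 -0.312 ]
green 0.122 [344.1 154.4] (np.int32(529), np.int32(233), np.int32(19), np.int32(18), np.int32(264)) [ 0.6243 -0.1484  0.122 ] bbox [ 0.6244 -0.1486]
red 0.009 [168.7 207.5] (np.int32(249), np.int32(309), np.int32(30), np.int32(32), np.int32(757)) [0.5006 0.2909 0.009 ] bbox [0.5007 0.2916]
yellow 0.009 [193.9 210.2] (np.int32(288), np.int32(314), np.int32(31), np.int32(30), np.int32(747)) [0.4928 0.2245 0.009 ] bbox [0.4932 0.225 ]
green 0.009 [219.  212.7] (np.int32(328), np.int32(318), np.int32(31), np.int32(30), np.int32(732)) [0.4856 0.1582 0.009 ] bbox [0.4857 0.1574]
```

```bash
R='{"grip":0,"travel":[2.74,-3.6,0.55],"twist":-6}'; true
python3 -m jog '[{"grip":0,"travel":[2.74,-3.6,0.55],"twist":-6},{"grip":0,"travel":[2.74,-3.6,0.55],"twist":-6},{"grip":0,"travel":[2.74,-3.6,0.55],"twist":-6},{"grip":0,"travel":[2.74,-3.6,0.55],"twist":-6},{"grip":0,"travel":[2.74,-3.6,0.55],"twist":-6},{"grip":0,"travel":[2.74,-3.6,0.55],"twist":0}]' 25
python3 -m jog '[{"grip":0,"travel":[2.74,-3.6,0.55],"twist":0},{"grip":0,"travel":[2.74,-3.6,0.55],"twist":0},{"grip":0,"travel":[2.74,-3.6,0.55],"twist":0},{"grip":0,"travel":[2.74,-3.6,0.55],"twist":0},{"grip":0,"travel":[0,0,0],"twist":0},{"grip":0,"travel":[0,0,0],"twist":0}]'
cat >> h.py <<'E'
from scipy.spatial.transform import Rotation as Ro
def wristcal(o):
    c=dict(get_calibration("wrist"));T=np.array(c["T_tool_cam"])
    W=np.eye(4);W[:3,:3]=Ro.from_quat(o["tool_rot"]).as_matrix();W[:3,3]=o["position"]
    M=np.linalg.inv(W@T);c["R"]=M[:3,:3];c["t"]=M[:3,3];return c
def yaw(o): y=Ro.from_quat(o["tool_rot"]).as_matrix()[:,1];return np.degrees(np.arctan2(y[1],y[0]))
def wrist(name,targets):
    """targets: (colour, xyz guess, search radius px)"""
    o=get_obs();im=camera("wrist");c=wristcal(o)
    cv2.imwrite(f"pics/{name}.png",im[:,:,::-1])
    print("pos",o["position"].round(4),"yaw",yaw(o).round(1),"w",round(o["grip_width"],4),"t",o["time"])
    for col,X,r in targets:
        p=w2px(c,np.array(X))
        try:
            ce,s=blob(im,col,p,r); b=(s[0]+s[2]/2-.5,s[1]+s[3]/2-.5)
            print(col,"exp",p.round(),"found",np.round(ce,1),"box",[int(x) for x in s],"->",px2w(c,*ce,X[2]).round(4),"bbox",px2w(c,*b,X[2])[:2].round(4))
        except Exception as e: print(col,p.round(),"none",e)
E
python3 -c "
from h import *
wrist('w1',[('red',(.5006,.2912,.009),60),('yellow',(.493,.2247,.009),60),('green',(.4856,.158,.009),60)])"
```

```text
time: 1.4
position: [0.3848, 0.3678, 0.278]
tool_rot: [0.428, 0.904, 0.0, 0.0]
ft_force: [0.5, 0.2, -0.2]
grip_width: 0.0867
time: 2.0
position: [0.4939, 0.2244, 0.2996]
tool_rot: [0.428, 0.904, 0.0, -0.0]
ft_force: [-0.8, 0.6, -0.1]
grip_width: 0.0864
pos [0.4939 0.2244 0.2996] yaw 39.3 w 0.0864 t 2.0
red exp [282. 132.] found [281.2 131.4] box [263, 113, 38, 38, 1111] -> [0.499  0.2906 0.009 ] bbox [0.4993 0.2907]
yellow exp [249. 164.] found [248.5 163.1] box [231, 145, 36, 37, 1016] -> [0.4916 0.225  0.009 ] bbox [0.4915 0.2251]
green exp [218. 194.] found [216.9 193.6] box [201, 176, 35, 35, 868] -> [0.4839 0.1581 0.009 ] bbox [0.4846 0.1598]
```

View pics/w1.png

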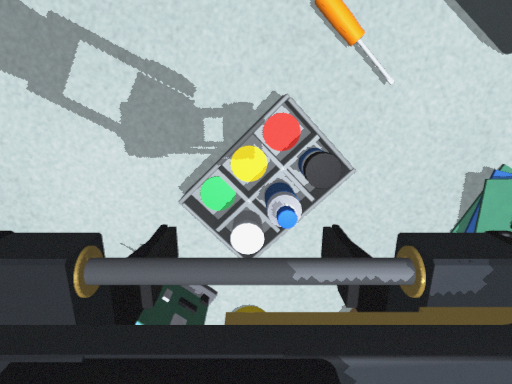

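The wrist view shows the crate with pads red (281,131), yellow (249,163) and green (217,194). This agrees with the top camera to 2 mm. Next is the red bottle.

```bash
python3 -m jog '[{"grip":0,"travel":[1.27,-4.43,-0.4],"twist":0},{"grip":0,"travel":[1.27,-4.43,-0.4],"twist":0},{"grip":0,"travel":[1.27,-4.43,-0.4],"twist":0},{"grip":0,"travel":[1.27,-4.43,-0.4],"twist":0},{"grip":0,"travel":[1.27,-4.43,-0.4],"twist":0},{"grip":0,"travel":[1.27,-4.43,-0.4],"twist":0}]' >/dev/null
python3 -m jog '[{"grip":0,"travel":[1.27,-4.43,-0.4],"twist":0},{"grip":0,"travel":[1.27,-4.43,-0.4],"twist":0},{"grip":0,"travel":[1.27,-4.43,-0.4],"twist":0},{"grip":0,"travel":[1.27,-4.43,-0.4],"twist":0},{"grip":0,"travel":[1.27,-4.43,-0.4],"twist":0},{"grip":0,"travel":[1.27,-4.43,-0.4],"twist":0},{"grip":0,"travel":[0,0,0],"twist":0},{"grip":0,"travel":[0,0,0],"twist":0}]'
python3 -c "
from h import *
wrist('w2',[('red',(.6465,-.3074,.122),60),('yellow',(.4532,-.3117,.122),60),('green',(.6243,-.1484,.122),60)])"
```

```text
time: 3.45
position: [0.6459, -0.3052, 0.2503]
tool_rot: [0.427, 0.904, 0.001, -0.001]
ft_force: [-0.4, 0.1, 0.0]
grip_width: 0.0875
pos [ 0.6459 -0.3052  0.2503] yaw 39.5 w 0.0875 t 3.45
red exp [248. 196.] found [247.7 193.8] box [234, 178, 29, 32, 746] -> [ 0.6446 -0.306   0.122 ] bbox [ 0.6446 -0.3057]
yellow exp [69. 60.] found [72.  60.8] box [51, 42, 44, 38, 1276] -> [ 0.4558 -0.3103  0.122 ] bbox [ 0.456  -0.3099]
green exp [350.  37.] found [348.2  37.3] box [330, 18, 36, 41, 1057] -> [ 0.6235 -0.1492  0.122 ] bbox [ 0.6235 -0.1499]
```

View pics/w2.png

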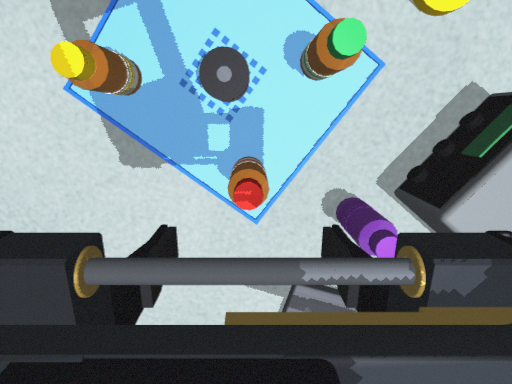

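The red cap is at (248,194) as expected, and the spool, purple bottle and green bottle are clear. I'll descend and grip.

```bash
python3 -m jog '[{"grip":0,"travel":[0,-0.15,-4]},{"grip":0,"travel":[0,0,-4]},{"grip":0,"travel":[0,0,-3]},{"grip":0,"travel":[0,0,-2.5]},{"grip":0,"travel":[0,0,-2]},{"grip":60,"travel":[0,0,-1]},{"grip":90,"travel":[0,0,-0.6]},{"grip":100,"travel":[0,0,0]}]' 25
python3 -m jog '[{"grip":115,"travel":[0,0,0]},{"grip":125,"travel":[0,0,0]},{"grip":140,"travel":[0,0,0]},{"grip":200,"travel":[0,0,0]},{"grip":200,"travel":[0,0,0]}]' 25
```

```text
schema error: expected keys grip, travel, twist
schema error: expected keys grip, travel, twist
```

```bash
python3 -m jog '[{"grip":0,"travel":[0,-0.15,-4],"twist":0},{"grip":0,"travel":[0,0,-4],"twist":0},{"grip":0,"travel":[0,0,-3],"twist":0},{"grip":0,"travel":[0,0,-2.5],"twist":0},{"grip":0,"travel":[0,0,-2],"twist":0},{"grip":60,"travel":[0,0,-1],"twist":0},{"grip":90,"travel":[0,0,-0.6],"twist":0},{"grip":100,"travel":[0,0,0],"twist":0}]' 25
python3 -m jog '[{"grip":115,"travel":[0,0,0],"twist":0},{"grip":125,"travel":[0,0,0],"twist":0},{"grip":140,"travel":[0,0,0],"twist":0},{"grip":200,"travel":[0,0,0],"twist":0},{"grip":200,"travel":[0,0,0],"twist":0}]' 25
```

```text
time: 4.3
position: [0.646, -0.3067, 0.0807]
tool_rot: [0.426, 0.905, 0.0, -0.0]
ft_force: [-0.4, -0.7, 0.3]
grip_width: 0.0704
time: 4.8
position: [0.6464, -0.3082, 0.0815]
tool_rot: [0.427, 0.904, -0.0, 0.001]
ft_force: [0.5, 0.2, 2.7]
grip_width: 0.0431
```

```bash
python3 -m jog '[{"grip":200,"travel":[0,0,0.5],"twist":0},{"grip":200,"travel":[0,0,1.5],"twist":0},{"grip":200,"travel":[0,0,3],"twist":0},{"grip":200,"travel":[0,0,4],"twist":0},{"grip":200,"travel":[0,0,4],"twist":0},{"grip":200,"travel":[0,0,3.5],"twist":0},{"grip":200,"travel":[-0.5,2,0],"twist":0},{"grip":200,"travel":[-0.85,3.5,0],"twist":0}]' 25
python3 -m jog '[{"grip":200,"travel":[-1.1,4.5,0],"twist":0},{"grip":200,"travel":[-1.1,4.5,0],"twist":0},{"grip":200,"travel":[-1.1,4.5,0],"twist":0},{"grip":200,"travel":[-1.1,4.5,0],"twist":0},{"grip":200,"travel":[-1.1,4.5,0],"twist":0},{"grip":200,"travel":[-1.1,4.5,0],"twist":0}]' 
python3 -m jog '[{"grip":200,"travel":[-1.1,4.5,0],"twist":0},{"grip":200,"travel":[-1.1,4.5,0],"twist":0},{"grip":200,"travel":[-1.1,4.5,0],"twist":0},{"grip":200,"travel":[-1.1,4.5,0],"twist":0},{"grip":200,"travel":[-1.1,4.5,0],"twist":0},{"grip":200,"travel":[-0.7,3,0],"twist":0},{"grip":200,"travel":[-0.45,1.8,0],"twist":0},{"grip":200,"travel":[0,0,0],"twist":0}]' 
python3 -m jog '[{"grip":200,"travel":[0,0,0],"twist":0},{"grip":200,"travel":[0,0,0],"twist":0},{"grip":200,"travel":[0,0,0],"twist":0}]'
python3 -c "
from h import *
wrist('w3',[('yellow',(.4922,.2249,.009),25),('green',(.485,.158,.009),25)])
im=camera('side');cv2.imwrite('pics/s3.png',im[:,:,::-1])"
```

```text
time: 5.6
position: [0.6332, -0.2554, 0.2485]
tool_rot: [0.428, 0.904, -0.001, 0.003]
ft_force: [-0.2, 1.0, -1.8]
grip_width: 0.0429
time: 6.2
position: [0.5655, 0.0187, 0.2465]
tool_rot: [0.427, 0.904, 0.0, 0.0]
ft_force: [1.0, 0.7, -1.4]
grip_width: 0.0438
time: 7.0
position: [0.4987, 0.2925, 0.2463]
tool_rot: [0.425, 0.905, 0.001, 0.0]
ft_force: [-0.5, -1.1, -1.6]
grip_width: 0.044
time: 7.3
position: [0.5002, 0.289, 0.2457]
tool_rot: [0.428, 0.904, -0.0, 0.0]
ft_force: [1.6, 0.5, -1.7]
grip_width: 0.0432
pos [0.5002 0.289  0.2457] yaw 39.4 w 0.0432 t 7.3
yellow exp [215. 204.] found [209.5 202.4] box [195, 184, 32, 39, 820] -> [0.4855 0.2219 0.009 ] bbox [0.4871 0.222 ]
green exp [182. 236.] found [176.9 235.1] box [163, 219, 30, 34, 606] -> [0.4792 0.1549 0.009 ] bbox [0.4802 0.155 ]
```

View pics/s3.png

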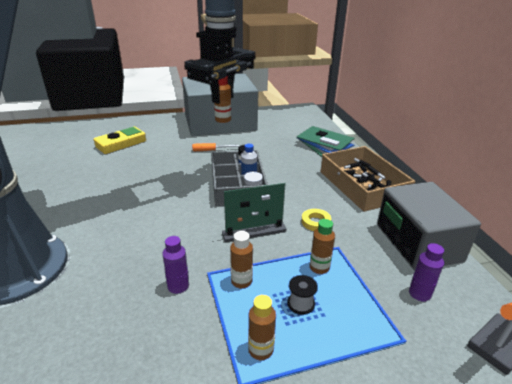

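The side view shows the red bottle upright in the gripper over the crate and everything else untouched. Now I'll lower it.

```bash
python3 -m jog '[{"grip":200,"travel":[0,0.1,-3],"twist":0},{"grip":200,"travel":[0,0,-4],"twist":0},{"grip":200,"travel":[0,0,-4],"twist":0},{"grip":200,"travel":[0,0,-2.5],"twist":0},{"grip":200,"travel":[0,0,-1.2],"twist":0},{"grip":200,"travel":[0,0,-0.5],"twist":0},{"grip":200,"travel":[0,0,0],"twist":0}]'
python3 -m jog '[{"grip":200,"travel":[0,0,-0.2],"twist":0},{"grip":200,"travel":[0,0,-0.2],"twist":0},{"grip":200,"travel":[0,0,-0.1],"twist":0},{"grip":200,"travel":[0,0,0],"twist":0}]'
python3 -m jog '[{"grip":200,"travel":[0,0,-0.1],"twist":0},{"grip":200,"travel":[0,0,0],"twist":0}]'
python3 -m jog '[{"grip":200,"travel":[0,0,-0.1],"twist":0},{"grip":200,"travel":[0,0,0],"twist":0}]'
```

```text
time: 8.1
position: [0.5004, 0.291, 0.0937]
tool_rot: [0.427, 0.904, 0.0, 0.0]
ft_force: [0.5, -0.5, -1.7]
grip_width: 0.0435
time: 8.5
position: [0.5, 0.2912, 0.089]
tool_rot: [0.427, 0.904, 0.0, 0.0]
ft_force: [0.1, 0.0, -2.3]
grip_width: 0.0435
time: 8.7
position: [0.4998, 0.2911, 0.0876]
tool_rot: [0.427, 0.904, -0.0, 0.0]
ft_force: [0.4, -0.4, -1.8]
grip_width: 0.0435
time: 8.9
position: [0.4999, 0.2911, 0.0865]
tool_rot: [0.427, 0.904, 0.0, 0.0]
ft_force: [-0.3, -0.0, -1.8]
grip_width: 0.0434
```

```bash
for i in 1; do python3 -m jog '[{"grip":200,"travel":[0,0,-0.1],"twist":0},{"grip":200,"travel":[0,0,0],"twist":0}]'; done
python3 -m jog '[{"grip":200,"travel":[0,0,-0.1],"twist":0},{"grip":200,"travel":[0,0,0],"twist":0}]'
```

```text
time: 9.1
position: [0.4999, 0.2912, 0.0864]
tool_rot: [0.427, 0.904, 0.0, 0.0]
ft_force: [-1.8, 0.8, 3.9]
grip_width: 0.043
time: 9.3
position: [0.5, 0.2912, 0.0864]
tool_rot: [0.427, 0.904, 0.0, 0.0]
ft_force: [-1.7, -0.1, 10.5]
grip_width: 0.0434
```

Contact at TCP z = 0.0864. Release, lift, and go to yellow.

```bash
python3 -m jog '[{"grip":200,"travel":[0,0,0.1],"twist":0},{"grip":120,"travel":[0,0,0],"twist":0},{"grip":110,"travel":[0,0,0],"twist":0},{"grip":60,"travel":[0,0,0],"twist":0},{"grip":30,"travel":[0,0,0],"twist":0},{"grip":30,"travel":[0,0,1],"twist":0},{"grip":30,"travel":[0,0,3],"twist":0},{"grip":0,"travel":[0,0,4],"twist":0}]'
python3 -m jog '[{"grip":0,"travel":[0,0,4],"twist":0},{"grip":0,"travel":[0,0,4],"twist":0},{"grip":0,"travel":[0,0,1],"twist":0},{"grip":0,"travel":[-0.15,-2,0],"twist":0},{"grip":0,"travel":[-0.33,-4.3,0],"twist":0},{"grip":0,"travel":[-0.33,-4.3,0],"twist":0},{"grip":0,"travel":[-0.33,-4.3,0],"twist":0}]'
python3 -c "
from h import *
im=camera('top');cv2.imwrite('pics/t4.png',cv2.resize(im[120:260,130:260,::-1],None,fx=4,fy=4))
c=get_calibration('top');ce,s=blob(im,'red',w2px(c,np.array([.5,.291,.127])),16);print('red cap',px2w(c,*ce,.127).round(4),s)"
python3 -m jog '[{"grip":0,"travel":[-0.33,-4.3,0],"twist":0},{"grip":0,"travel":[-0.33,-4.3,0],"twist":0},{"grip":0,"travel":[-0.33,-4.3,0],"twist":0},{"grip":0,"travel":[-0.33,-4.3,0],"twist":0},{"grip":0,"travel":[-0.33,-4.3,0],"twist":0}]'
python3 -m jog '[{"grip":0,"travel":[-0.33,-4.3,0],"twist":0},{"grip":0,"travel":[-0.33,-4.3,0],"twist":0},{"grip":0,"travel":[-0.33,-4.3,0],"twist":0},{"grip":0,"travel":[-0.33,-4.3,0],"twist":0},{"grip":0,"travel":[-0.33,-4.3,0],"twist":0},{"grip":0,"travel":[-0.1,-2.3,0],"twist":0},{"grip":0,"travel":[0,0,0],"twist":0},{"grip":0,"travel":[0,0,0],"twist":0}]'
python3 -c "
from h import *
wrist('w4',[('yellow',(.4532,-.3117,.122),40)])"
```

```text
time: 10.1
position: [0.4986, 0.2906, 0.1651]
tool_rot: [0.427, 0.904, -0.002, -0.002]
ft_force: [0.1, 0.6, 0.1]
grip_width: 0.0781
time: 10.8
position: [0.4876, 0.1408, 0.2553]
tool_rot: [0.426, 0.905, -0.0, -0.0]
ft_force: [-0.3, -0.8, -0.3]
grip_width: 0.0869
time: 11.35
position: [0.4712, -0.0742, 0.2554]
tool_rot: [0.427, 0.904, 0.0, -0.0]
ft_force: [1.2, 0.2, -0.1]
grip_width: 0.0871
time: 12.15
position: [0.4539, -0.3103, 0.2549]
tool_rot: [0.428, 0.904, 0.001, -0.001]
ft_force: [-0.2, 0.8, 0.5]
grip_width: 0.0868
pos [ 0.4539 -0.3103  0.2549] yaw 39.4 w 0.0868 t 12.15
yellow exp [248. 193.] found [246.5 191. ] box [232, 176, 29, 31, 701] -> [ 0.4508 -0.3109  0.122 ] bbox [ 0.4504 -0.3111]Traceback (most recent call last):
  File "<string>", line 4, in <module>
    c=get_calibration('top');ce,s=blob(im,'red',w2px(c,np.array([.5,.291,.127])),16);print('red cap',px2w(c,*ce,.127).round(4),s)
                                  ~~~~^^^^^^^^^^^^^^^^^^^^^^^^^^^^^^^^^^^^^^^^^^^^^^
  File "h.py", line 16, in blob
    i=1+np.argmax(s[1:,4]);x,y,w,hh,a=s[i];return c[i],(x,y,w,hh,a)
        ~~~~~~~~~^^^^^^^^^
    return _wrapfunc(a, 'argmax', axis=axis, out=out, **kwds)
    return bound(*args, **kwds)
ValueError: attempt to get argmax of an empty sequence
```

View pics/t4.png

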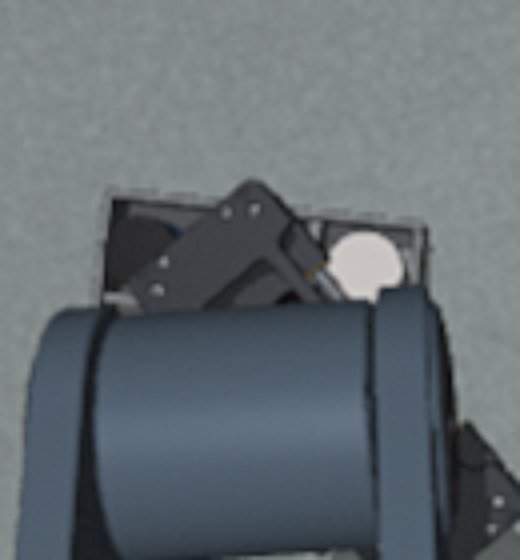

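The arm hid the crate in that crop. I'll check from the top camera now, then grip yellow.

```bash
python3 -c "
from h import *
im=camera('top');c=get_calibration('top');ce,s=blob(im,'red',w2px(c,np.array([.5,.291,.127])),16);print('red cap',px2w(c,*ce,.127).round(4),s)"
python3 -m jog '[{"grip":0,"travel":[0,-0.05,-4],"twist":0},{"grip":0,"travel":[0,0,-4],"twist":0},{"grip":0,"travel":[0,0,-3.3],"twist":0},{"grip":0,"travel":[0,0,-2.5],"twist":0},{"grip":0,"travel":[0,0,-2],"twist":0},{"grip":60,"travel":[0,0,-1],"twist":0},{"grip":90,"travel":[0,0,-0.6],"twist":0},{"grip":100,"travel":[0,0,0],"twist":0}]' 25
python3 -m jog '[{"grip":115,"travel":[0,0,0],"twist":0},{"grip":125,"travel":[0,0,0],"twist":0},{"grip":140,"travel":[0,0,0],"twist":0},{"grip":200,"travel":[0,0,0],"twist":0},{"grip":200,"travel":[0,0,0],"twist":0}]' 25
```

```text
red cap [0.5005 0.2903 0.127 ] (np.int32(152), np.int32(203), np.int32(12), np.int32(13), np.int32(128))
time: 13.05
position: [0.4546, -0.3108, 0.0815]
tool_rot: [0.427, 0.904, 0.0, -0.0]
ft_force: [-0.0, -1.1, 0.5]
grip_width: 0.0705
time: 13.55
position: [0.4547, -0.3119, 0.0823]
tool_rot: [0.427, 0.904, -0.0, 0.001]
ft_force: [-0.1, -1.5, 4.2]
grip_width: 0.0433
```

```bash
python3 -m jog '[{"grip":200,"travel":[0,0,0.5],"twist":0},{"grip":200,"travel":[0,0,1.5],"twist":0},{"grip":200,"travel":[0,0,3],"twist":0},{"grip":200,"travel":[0,0,4],"twist":0},{"grip":200,"travel":[0,0,4],"twist":0},{"grip":200,"travel":[0,0,3.5],"twist":0},{"grip":200,"travel":[0.14,2,0],"twist":0},{"grip":200,"travel":[0.25,3.5,0],"twist":0}]' 25
python3 -m jog '[{"grip":200,"travel":[0.315,4.5,0],"twist":0},{"grip":200,"travel":[0.315,4.5,0],"twist":0},{"grip":200,"travel":[0.315,4.5,0],"twist":0},{"grip":200,"travel":[0.315,4.5,0],"twist":0},{"grip":200,"travel":[0.315,4.5,0],"twist":0},{"grip":200,"travel":[0.315,4.5,0],"twist":0}]' 
python3 -m jog '[{"grip":200,"travel":[0.315,4.5,0],"twist":0},{"grip":200,"travel":[0.315,4.5,0],"twist":0},{"grip":200,"travel":[0.315,4.5,0],"twist":0},{"grip":200,"travel":[0.315,4.5,0],"twist":0},{"grip":200,"travel":[0.14,2,0],"twist":0},{"grip":200,"travel":[0.07,1.1,0],"twist":0},{"grip":200,"travel":[0,0,0],"twist":0},{"grip":200,"travel":[0,0,0],"twist":0}]'
python3 -m jog '[{"grip":200,"travel":[0,0,0],"twist":0},{"grip":200,"travel":[0,0,0],"twist":0}]'
python3 -c "
from h import *
o=get_obs();im=camera('wrist');c=wristcal(o);print(o['position'])
for n,X in (('red cap',(.5,.291,.127)),('green pad',(.485,.158,.009))):
  ce,s=blob(im,n.split()[0],w2px(c,np.array(X)),30);print(n,w2px(c,np.array(X)).round(),s,px2w(c,*ce,X[2]).round(4))
cv2.imwrite('pics/w5.png',im[:,:,::-1])"
```

```text
time: 14.35
position: [0.4587, -0.2572, 0.2472]
tool_rot: [0.428, 0.904, -0.0, 0.001]
ft_force: [0.2, 0.5, -2.6]
grip_width: 0.0435
time: 14.95
position: [0.4753, 0.0163, 0.2452]
tool_rot: [0.427, 0.904, -0.0, -0.002]
ft_force: [1.4, -0.2, -1.5]
grip_width: 0.0436
time: 15.75
position: [0.4911, 0.2238, 0.2458]
tool_rot: [0.427, 0.904, -0.001, -0.001]
ft_force: [0.6, -0.2, -1.6]
grip_width: 0.0434
time: 15.95
position: [0.4919, 0.2234, 0.2465]
tool_rot: [0.428, 0.904, -0.0, -0.0]
ft_force: [-0.1, -0.4, -1.3]
grip_width: 0.0432
[0.49194384 0.22335259 0.24649966]
red cap [305. 145.] (np.int32(288), np.int32(127), np.int32(35), np.int32(33), np.int32(903)) [0.4982 0.2918 0.127 ]
green pad [215. 205.] (np.int32(196), np.int32(185), np.int32(29), np.int32(38), np.int32(713)) [0.4761 0.1559 0.009 ]
```

View pics/w5.png

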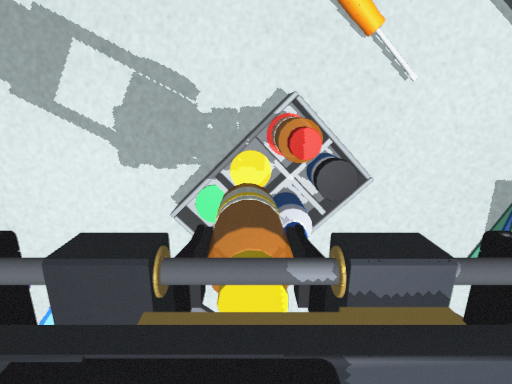

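The red bottle stands on its pad (cap 305,143) and the yellow bottle hangs upright. Lowering.

```bash
python3 -m jog '[{"grip":200,"travel":[0,0.1,-3],"twist":0},{"grip":200,"travel":[0,0,-4],"twist":0},{"grip":200,"travel":[0,0,-4],"twist":0},{"grip":200,"travel":[0,0,-2.5],"twist":0},{"grip":200,"travel":[0,0,-1.2],"twist":0},{"grip":200,"travel":[0,0,-0.5],"twist":0},{"grip":200,"travel":[0,0,0],"twist":0}]'
python3 -m jog '[{"grip":200,"travel":[0,0,-0.2],"twist":0},{"grip":200,"travel":[0,0,-0.2],"twist":0},{"grip":200,"travel":[0,0,-0.1],"twist":0},{"grip":200,"travel":[0,0,0],"twist":0}]'
python3 -m jog '[{"grip":200,"travel":[0,0,-0.1],"twist":0},{"grip":200,"travel":[0,0,0],"twist":0}]'
python3 -m jog '[{"grip":200,"travel":[0,0,-0.1],"twist":0},{"grip":200,"travel":[0,0,0],"twist":0}]'
```

```text
time: 16.7
position: [0.4925, 0.2254, 0.0948]
tool_rot: [0.427, 0.904, 0.0, 0.0]
ft_force: [0.1, 0.4, -1.1]
grip_width: 0.0432
time: 17.1
position: [0.4921, 0.2257, 0.09]
tool_rot: [0.427, 0.904, 0.0, 0.0]
ft_force: [-0.3, 0.2, -1.3]
grip_width: 0.0434
time: 17.3
position: [0.4919, 0.2256, 0.0886]
tool_rot: [0.427, 0.904, 0.0, 0.0]
ft_force: [0.2, -0.7, -1.9]
grip_width: 0.0436
time: 17.5
position: [0.4918, 0.2256, 0.0874]
tool_rot: [0.427, 0.904, -0.0, -0.0]
ft_force: [-0.1, 0.3, -1.7]
grip_width: 0.0436
```

```bash
python3 -m jog '[{"grip":200,"travel":[0,0,-0.1],"twist":0},{"grip":200,"travel":[0,0,0],"twist":0}]'
python3 -m jog '[{"grip":200,"travel":[0,0,-0.05],"twist":0},{"grip":200,"travel":[0,0,0],"twist":0}]'
```

```text
time: 17.7
position: [0.4919, 0.2255, 0.0872]
tool_rot: [0.427, 0.904, -0.0, 0.0]
ft_force: [-0.9, -0.4, 4.0]
grip_width: 0.0435
time: 17.9
position: [0.4919, 0.2255, 0.0872]
tool_rot: [0.427, 0.904, 0.0, 0.0]
ft_force: [-2.6, -0.6, 8.4]
grip_width: 0.0432
```

```bash
python3 -m jog '[{"grip":200,"travel":[0,0,0.1],"twist":0},{"grip":120,"travel":[0,0,0],"twist":0},{"grip":110,"travel":[0,0,0],"twist":0},{"grip":60,"travel":[0,0,0],"twist":0},{"grip":30,"travel":[0,0,0],"twist":0},{"grip":30,"travel":[0,0,1],"twist":0},{"grip":30,"travel":[0,0,3],"twist":0},{"grip":0,"travel":[0,0,4],"twist":0}]'
python3 -m jog '[{"grip":0,"travel":[0,0,4],"twist":0},{"grip":0,"travel":[0,0,4],"twist":0},{"grip":0,"travel":[0,0,1],"twist":0},{"grip":0,"travel":[1.32,-3.74,0],"twist":0},{"grip":0,"travel":[1.32,-3.74,0],"twist":0},{"grip":0,"travel":[1.32,-3.74,0],"twist":0},{"grip":0,"travel":[1.32,-3.74,0],"twist":0}]'
python3 -m jog '[{"grip":0,"travel":[1.32,-3.74,0],"twist":0},{"grip":0,"travel":[1.32,-3.74,0],"twist":0},{"grip":0,"travel":[1.32,-3.74,0],"twist":0},{"grip":0,"travel":[1.32,-3.74,0],"twist":0},{"grip":0,"travel":[1.32,-3.74,0],"twist":0},{"grip":0,"travel":[1.32,-3.74,0],"twist":0},{"grip":0,"travel":[0,0,0],"twist":0},{"grip":0,"travel":[0,0,0],"twist":0}]'
python3 -c "
from h import *
wrist('w6',[('green',(.6243,-.1484,.122),40)])
im=camera('top');c=get_calibration('top')
for n,X in (('red',(.5,.291,.127)),('yellow',(.492,.2252,.127))):
  ce,s=blob(im,n,w2px(c,np.array(X)),16);print(n,'cap',px2w(c,*ce,.127).round(4),s)"
```

```text
time: 18.7
position: [0.4907, 0.2252, 0.1669]
tool_rot: [0.427, 0.904, -0.001, -0.002]
ft_force: [0.5, 0.8, -0.2]
grip_width: 0.0779
time: 19.4
position: [0.5445, 0.0747, 0.2569]
tool_rot: [0.427, 0.904, -0.0, -0.0]
ft_force: [0.7, -0.7, -0.3]
grip_width: 0.0872
time: 20.2
position: [0.6233, -0.149, 0.2562]
tool_rot: [0.428, 0.904, 0.0, -0.001]
ft_force: [0.1, 0.4, 0.2]
grip_width: 0.0871
pos [ 0.6233 -0.149   0.2562] yaw 39.3 w 0.0871 t 20.2
green exp [251. 192.] found [250.1 190.1] box [237, 175, 28, 31, 687] -> [ 0.6225 -0.1469  0.122 ] bbox [ 0.6227 -0.1467]
red cap [0.5006 0.2901 0.127 ] (np.int32(152), np.int32(203), np.int32(12), np.int32(13), np.int32(131))
yellow cap [0.4905 0.2244 0.127 ] (np.int32(180), np.int32(207), np.int32(13), np.int32(13), np.int32(135))
```

```bash
python3 -m jog '[{"grip":0,"travel":[0,0.05,-4],"twist":0},{"grip":0,"travel":[0,0,-4],"twist":0},{"grip":0,"travel":[0,0,-3.4],"twist":0},{"grip":0,"travel":[0,0,-2.5],"twist":0},{"grip":0,"travel":[0,0,-2],"twist":0},{"grip":60,"travel":[0,0,-1],"twist":0},{"grip":90,"travel":[0,0,-0.6],"twist":0},{"grip":100,"travel":[0,0,0],"twist":0}]' 25
python3 -m jog '[{"grip":115,"travel":[0,0,0],"twist":0},{"grip":125,"travel":[0,0,0],"twist":0},{"grip":140,"travel":[0,0,0],"twist":0},{"grip":200,"travel":[0,0,0],"twist":0},{"grip":200,"travel":[0,0,0],"twist":0}]' 25
```

```text
time: 21.1
position: [0.6238, -0.1472, 0.082]
tool_rot: [0.427, 0.904, 0.0, -0.0]
ft_force: [0.3, -0.5, 0.3]
grip_width: 0.0704
time: 21.6
position: [0.6243, -0.1483, 0.0829]
tool_rot: [0.427, 0.904, -0.0, 0.001]
ft_force: [0.1, -1.0, 4.5]
grip_width: 0.0434
```

```bash
python3 -m jog '[{"grip":200,"travel":[0,0,0.5],"twist":0},{"grip":200,"travel":[0,0,1.5],"twist":0},{"grip":200,"travel":[0,0,3],"twist":0},{"grip":200,"travel":[0,0,4],"twist":0},{"grip":200,"travel":[0,0,4],"twist":0},{"grip":200,"travel":[0,0,3.5],"twist":0},{"grip":200,"travel":[-0.78,1.7,0],"twist":0},{"grip":200,"travel":[-1.37,3,0],"twist":0}]' 25
python3 -m jog '[{"grip":200,"travel":[-1.8,3.95,0],"twist":0},{"grip":200,"travel":[-1.8,3.95,0],"twist":0},{"grip":200,"travel":[-1.8,3.95,0],"twist":0},{"grip":200,"travel":[-1.8,3.95,0],"twist":0},{"grip":200,"travel":[-1.8,3.95,0],"twist":0},{"grip":200,"travel":[-1.8,3.95,0],"twist":0},{"grip":200,"travel":[-0.64,1.4,0],"twist":0},{"grip":200,"travel":[-0.31,0.7,0],"twist":0}]' 
python3 -m jog '[{"grip":200,"travel":[0,0,0],"twist":0},{"grip":200,"travel":[0,0,0],"twist":0},{"grip":200,"travel":[0,0,0],"twist":0},{"grip":200,"travel":[0,0,0],"twist":0}]'
python3 -c "
from h import *
im=camera('side');cv2.imwrite('pics/s7.png',im[60:250,100:350,::-1].repeat(3,0).repeat(3,1))"
```

```text
time: 22.4
position: [0.604, -0.1025, 0.2499]
tool_rot: [0.428, 0.904, 0.0, 0.003]
ft_force: [0.4, 0.2, -2.1]
grip_width: 0.0435
time: 23.2
position: [0.484, 0.1584, 0.2478]
tool_rot: [0.426, 0.905, 0.0, 0.0]
ft_force: [-0.5, 0.5, -1.1]
grip_width: 0.0432
time: 23.6
position: [0.4856, 0.156, 0.247]
tool_rot: [0.428, 0.904, -0.0, 0.0]
ft_force: [1.1, 0.2, -2.0]
grip_width: 0.0433
```

View pics/s7.png

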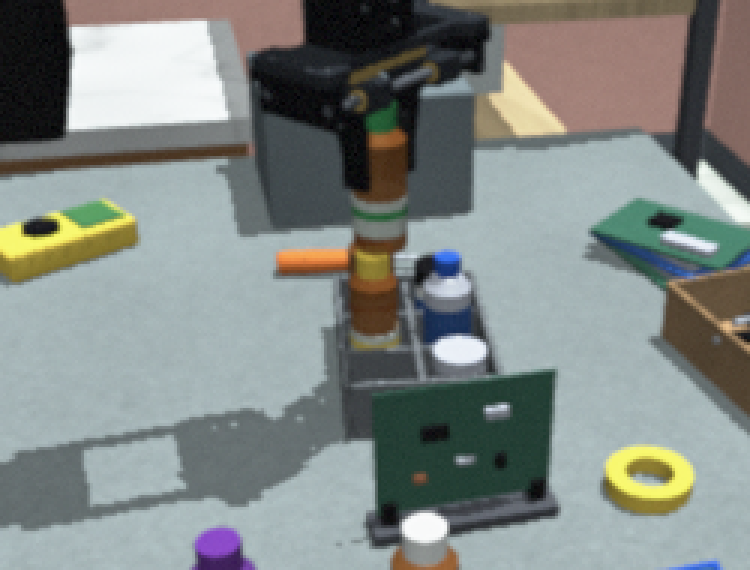

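The yellow bottle stands upright in its cell and the green one hangs upright above its own cell. Lowering.

```bash
python3 -m jog '[{"grip":200,"travel":[0,0.1,-3],"twist":0},{"grip":200,"travel":[0,0,-4],"twist":0},{"grip":200,"travel":[0,0,-4],"twist":0},{"grip":200,"travel":[0,0,-2.5],"twist":0},{"grip":200,"travel":[0,0,-1.2],"twist":0},{"grip":200,"travel":[0,0,-0.5],"twist":0},{"grip":200,"travel":[0,0,0],"twist":0}]'
python3 -m jog '[{"grip":200,"travel":[0,0,-0.2],"twist":0},{"grip":200,"travel":[0,0,-0.2],"twist":0},{"grip":200,"travel":[0,0,-0.1],"twist":0},{"grip":200,"travel":[0,0,0],"twist":0}]'
python3 -m jog '[{"grip":200,"travel":[0,0,-0.1],"twist":0},{"grip":200,"travel":[0,0,0],"twist":0}]'
python3 -m jog '[{"grip":200,"travel":[0,0,-0.1],"twist":0},{"grip":200,"travel":[0,0,0],"twist":0}]'
```

```text
time: 24.35
position: [0.4855, 0.1579, 0.0951]
tool_rot: [0.427, 0.904, 0.0, 0.0]
ft_force: [-0.1, 0.0, -1.1]
grip_width: 0.0434
time: 24.75
position: [0.4851, 0.1582, 0.0905]
tool_rot: [0.427, 0.904, 0.0, 0.0]
ft_force: [-0.7, 0.2, -1.3]
grip_width: 0.0434
time: 24.95
position: [0.4849, 0.1581, 0.0891]
tool_rot: [0.427, 0.904, 0.0, 0.0]
ft_force: [-0.0, -1.2, -2.0]
grip_width: 0.0436
time: 25.15
position: [0.4849, 0.1581, 0.088]
tool_rot: [0.427, 0.904, -0.0, -0.0]
ft_force: [-0.6, 0.1, -1.8]
grip_width: 0.0435
```

```bash
python3 -m jog '[{"grip":200,"travel":[0,0,-0.1],"twist":0},{"grip":200,"travel":[0,0,0],"twist":0}]'
```

```text
time: 25.35
position: [0.485, 0.1581, 0.0879]
tool_rot: [0.427, 0.904, 0.0, 0.0]
ft_force: [-1.6, -0.6, 5.6]
grip_width: 0.0431
```

Contact. Release, lift, and move clear so the cameras can see the crate.

```bash
python3 -m jog '[{"grip":200,"travel":[0,0,0.05],"twist":0},{"grip":120,"travel":[0,0,0],"twist":0},{"grip":110,"travel":[0,0,0],"twist":0},{"grip":60,"travel":[0,0,0],"twist":0},{"grip":30,"travel":[0,0,0],"twist":0},{"grip":30,"travel":[0,0,1],"twist":0},{"grip":30,"travel":[0,0,3],"twist":0},{"grip":0,"travel":[0,0,4],"twist":0}]'
python3 -m jog '[{"grip":0,"travel":[0,0,4],"twist":0},{"grip":0,"travel":[0,0,4],"twist":0},{"grip":0,"travel":[0,0,2],"twist":0},{"grip":0,"travel":[0,-4.5,0],"twist":0},{"grip":0,"travel":[0,-4.5,0],"twist":0},{"grip":0,"travel":[0,-4.5,0],"twist":0},{"grip":0,"travel":[0,-4.5,0],"twist":0},{"grip":0,"travel":[0,-4.5,0],"twist":0}]'
python3 -m jog '[{"grip":0,"travel":[0,-4.5,0],"twist":0},{"grip":0,"travel":[0,-4.5,0],"twist":0},{"grip":0,"travel":[0,-3,0],"twist":0},{"grip":0,"travel":[0,0,0],"twist":0},{"grip":0,"travel":[0,0,0],"twist":0},{"grip":0,"travel":[0,0,0],"twist":0}]'
python3 -c "
from h import *
im=camera('top');c=get_calibration('top')
for n,X in (('red',(.5,.291,.127)),('yellow',(.492,.2252,.127)),('green',(.485,.158,.127))):
  ce,s=blob(im,n,w2px(c,np.array(X)),16);print(n,'cap',px2w(c,*ce,.127).round(4),s)
s=camera('side')
a=cv2.resize(im[120:270,120:270],(400,400));b=cv2.resize(s[110:260,130:280],(400,400))
cv2.imwrite('pics/f8.png',np.hstack([a,b])[:,:,::-1])"
```

```text
time: 26.15
position: [0.4836, 0.1579, 0.1675]
tool_rot: [0.427, 0.904, -0.001, -0.002]
ft_force: [0.3, 0.2, 1.3]
grip_width: 0.0784
time: 26.95
position: [0.4845, -0.0684, 0.2684]
tool_rot: [0.427, 0.904, 0.0, 0.001]
ft_force: [0.8, -0.5, 0.1]
grip_width: 0.0871
time: 27.55
position: [0.4845, -0.1857, 0.2677]
tool_rot: [0.427, 0.904, 0.0, -0.0]
ft_force: [0.2, 0.0, -0.4]
grip_width: 0.0868
red cap [0.5004 0.2902 0.127 ] (np.int32(152), np.int32(203), np.int32(12), np.int32(13), np.int32(129))
yellow cap [0.4905 0.2244 0.127 ] (np.int32(180), np.int32(207), np.int32(13), np.int32(13), np.int32(135))
green cap [0.4854 0.1568 0.127 ] (np.int32(210), np.int32(209), np.int32(11), np.int32(12), np.int32(107))
```

View pics/f8.png

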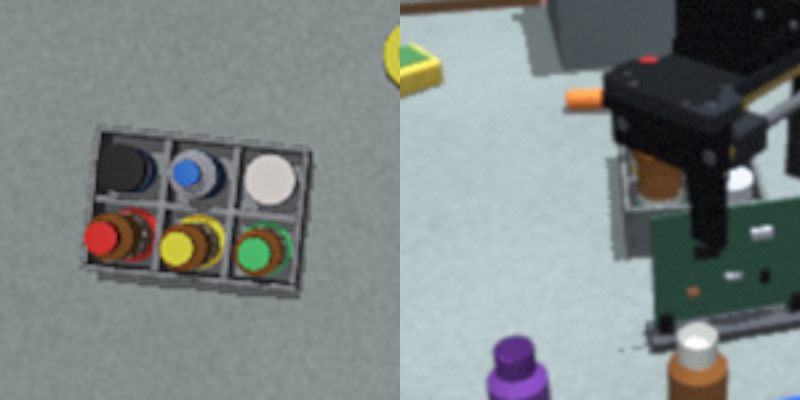

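All three bottles stand upright on their pads. The jar, can and tin are in place, and the arm is clear.

```bash
python3 -c "
from rig import *
print(hand_in())"
```

```text
the job is handed in; nothing more can be done
None
```

I put the red, yellow and green bottles away in the crate, each upright on the pad of its own colour, and handed the job in. That was at about 27.7 s of the 70 s allowed. I gripped them with 25 N and lowered them in 0.5–1 mm steps until they touched, with at most about 10.5 N at the wrist when they were set down.

**Placement:** The final top picture put the caps within about 2 mm of the measured pad centres. The jar, can and tin were still in their cells.

**Checks that disagreed or fell short:**
- While a bottle was in the gripper it partly hid the pads, so the wrist readings there were 4–9 mm off. I ignored those and used the unobstructed views.
- One top check of the red bottle was blocked by the arm; I repeated it later and it was fine.
- In the final side view the gripper partly hid the crate, so the last upright check rests mainly on the top picture.
- I did not re-measure the things left alone on the mat and bench; nothing I saw suggested they had moved.

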